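# Clamp a blotting cassette squarely with twin screws

### The job

Push the white blotting cassette all the way back against the stop of its clamp stand. Then bring the cross bar down on it by turning the two wing knobs clockwise alternately in small steps, so that the bar never gets badly skew, and nip both screws up by feel until the bar is level and its two rubber feet together press on the cassette with about 28 newtons. Leave the things standing around where they are.

Things in the scene. Friction and masses are not known exactly. Their poses are not given: they have to be found in the camera images.
- stand: Fixed aluminium clamp stand, base plate 200x236x12 mm. Origin: centre of its underside; x to its back (away from robot), y to its left, z up. On the plate: side guides 9 mm high, inner faces at y=+-71.5 mm; at the back a stop 16 mm high, front face at x=+55 mm. Upright screws at x=0, y=+-92 mm carry a steel cross bar 30x214x18 mm.
- cassette: Loose white flat cassette, 100 (x) x 140 mm (y), 0.25-0.55 kg, lying on the base plate between the guides (1.5 mm play), sticking out in front. Origin: centre of underside, 12 mm over the bench; front face 50 mm before it. Home against the stop its origin is at x=+5 mm of the stand. Thickness depends on the packing, not known: 20 to 26 mm; a tray 12 mm high and a lid plate 6 mm thick; does not give.
- knob_l: Left grey wing knob, fast on its screw. Origin on the screw axis 90 mm over the bench, z up; stays at that height. Blade along its own x axis: 40 mm long, 10 thick, 5 to 35 mm over the origin; pinch it from above. Clockwise seen from above lowers this end of the bar 8 mm per rad (3.0 rad in all). Takes 0.22 N m unloaded, 0.008 N m more per N of load on its screw; does not run back.
- knob_r: Right grey wing knob, on the screw at stand y=-92 mm; otherwise like the left one. At the start both screws are at their upper end stop, the bar is level, and each blade points any way within 0.6 rad of the stand's x axis.
- bar_left (a point): Point on the bar's top face on the left screw's axis, 80.5 mm over the bench at the start. Two sprung rubber feet, 18 mm across, 60 mm either side of the bar's middle, reach to 36 mm below its top face while free; each pushes back with 6 N per mm. End heights more than 7.3 mm apart (0.04 rad) jam the bar.
- bar_right (a point): Point on the top face of the cross bar on the right screw's axis, 184 mm from the left one.
- reagent_bottle: Bystander: white screw-cap bottle with a red cap, 49 mm across, 88 mm high, standing to the left of the stand. Origin at the centre of its underside.
- vial: Bystander: small amber vial with a black cap, 21 mm across, 46 mm high, standing to the right of the stand. Origin at the centre of its underside.
- bar: The steel cross bar with its two rubber feet. Origin at the left screw's axis, 9 mm below its top face; y along the bar to the left.

How it is judged:
On the way, in this order (a step that is already met when the one before it is completed fails the run):
1. the cassette is home against the back stop, the bar not yet on it (x of cassette in the frame of stand above 0.002 m and contact force between bar and cassette below 0.5 N), for 0.1 s.
2. the bar bears on the cassette (contact force between bar and cassette above 5 N), for 0.1 s.
At the end, for the whole second after the job is handed in: The cassette is within 3 mm of the back stop and at rest, the cross bar presses on it with 20 to 36 N through its feet, and the bar is level within 0.017 rad (ends within 3 mm in height) (x of cassette in the frame of stand above 0.002 m and contact force between bar and cassette between 20 and 36 N and angle between bar_left's own z axis and vertical below 0.017 rad and linear speed of cassette below 0.01 m/s); the robot touches nothing.
It fails at once if the cross bar tilts by more than 0.04 rad (angle between bar_left's own z axis and vertical above 0.04 rad).
It fails at once if the bar presses on the cassette with more than 46 N (contact force between bar and cassette above 46 N).
It fails at once if a bystander is pushed by more than 25 mm or tipped (distance of any of reagent_bottle, vial from where it was at the start of the episode above 0.025 m or angle between any of reagent_bottle, vial's own z axis and vertical above 0.5 rad).
It also fails if it takes over 72 s, if anything falls off the work surface, if the arm or the gripper's body presses on something with over 40 N, if the wrist force passes 120 N, or if a joint passes its speed limit or range.

### The arm

A 7-joint arm with a two-finger parallel gripper is mounted at the origin on a cart in front of the work surface, level with it; the furniture and walls round the work are solid. World frame = base frame: x ahead of the robot, y to its left, z up, the work surface at z = 0. Lengths are in m, angles in rad, forces in N, time in s.
With the tool pointing down it reaches from about 0.4 to 0.875 m from the base axis. Payload 6.5 kg.
Tool frame: the origin (TCP) lies on the centre line of the jaws, within the pads' length; the fingertips stand 11 mm ahead of it and the grasp point (between the pads) lies 8 mm behind it (tips_ahead is the distance from the TCP to the fingertips, in m); z points along the fingers, y is the line along which they close (so a half turn about z gives the same grasp; the last joint's range is limited). The gripper opens to 85 mm and grips with 20 to 120 N. Pads are 22 mm wide; open, the fingers measure 114 mm over their backs; the gripper's body (76 mm by 85 mm) begins 54 mm behind the grasp point. The pads swing forward as they close: fully open they stand 13 mm farther back than shut.
Start: joints at [1.103, 0.536, -0.004, 1.538, 0.003, 1.067, -0.071], TCP at [0.254, -0.598, 0.205] pointing down, gripper open.
Joint ranges: [-2.7, 2.7], [-0.37, 2.16], [-1.27, 1.26], [0.24, 2.4], [-1.31, 4.45], [0.19, 1.91], [-2.76, 2.76]. Speed limits (rad/s): [2.39, 2.39, 3.14, 3.14, 3.14, 3.14, 3.14].

### API

Orientations are given as a rotation vector (axis times angle).
In Python, from bench import movep, servo_line, set_joints, let_go, close, sleep, inverse_kinematics, get_image, Unreachable, finish_job, read_clock, read_joint_pos, read_joint_vel, read_joint_efforts, read_tcp_pos, read_ee_rot, read_force, read_torque, read_finger_gap, read_grasp_force, tips_ahead gives the robot as it stands. Calls block until the motion is done:
- movep(position, orientation): joint-space move of the TCP to a pose.
- servo_line(position, rot=None, v=0.15): straight line of the TCP; rot=None keeps the orientation; v is the mean speed in m/s.
- set_joints(angles): joint-space move.
- let_go() and close(effort=None): open the fingers fully, or close them until they stop; effort is the grip in N (None keeps the last).
- sleep(seconds).
- inverse_kinematics(position, orientation): joint angles nearest the present ones, or None.
- get_image(name): name is "side" or "top" or "wrist"; returns a dict with "img" (480x640x3 uint8, blue, green, red), "z_map" (480x640 float32, m along the optical axis (not along the pixel's ray), 0 where there is no reading), "fx", "fy", "cx", "cy" (pixels), "rvec" (rotation vector, rad) and "tvec" (3), from world to camera coordinates, as OpenCV has them. Camera axes: x right, y down, z forward; pixel columns grow to the right and rows downward; lengths in m; the calibration is good to about 2 mm. A picture is of the moment at which its call begins.
A pose or a line that the arm cannot do raises Unreachable and nothing moves.
- finish_job(): hands the job in; it is judged then, once.
Readings, each from a call of its own:
- read_clock(): time.
- read_joint_pos(): joint angles.
- read_joint_vel(): joint speeds.
- read_joint_efforts(): joint torques, N m.
- read_tcp_pos(): TCP position.
- read_ee_rot(): TCP orientation.
- read_force(): force on the tool from outside, world axes, zero at the start.
- read_torque(): the same for the moment, N m.
- read_finger_gap(): finger opening in m.
- read_grasp_force(): force on a finger pad.
Only numpy, scipy, OpenCV 4.12 (cv2) and the standard library are available. Lean on these libraries where they do the work, as an engineer would, in place of code of your own. Each camera call takes 0.05 s, during which the arm holds its last target. There are 200 camera calls.

## Working session

There is one attempt and no reset: what is moved stays moved. The work goes in short steps, each a Python script; the robot and the scene stay as the last script left them, time stands still between calls to the robot, and variables do not carry over. Pictures are saved under pics/ and viewed, at most 10 in all, crops included, and the job is handed in when it is done.

```bash
ls; mkdir -p pics; python3 - <<'E'
from bench import *
import cv2,numpy as np,pickle
d={}
for n in("side","top"):
    r=get_image(n); d[n]=r; cv2.imwrite(f"pics/{n}0.png",r["img"]); R=cv2.Rodrigues(np.array(r["rvec"]))[0]
    print(n,r["fx"],-R.T@np.array(r["tvec"]).ravel(),R[2],(r["z_map"]>0).mean())
pickle.dump(d,open("d0.pkl","wb"))
print(read_clock(),tips_ahead() if callable(tips_ahead) else tips_ahead,read_ee_rot())
E
```

```text
pics
side 498.59487119695183 [ 0.47974824 -0.55945461  0.62296579] [ 0.07760381  0.77858272 -0.62272513] 0.9959635416666667
top 505.8877717058208 [0.46184069 0.11236568 0.99416463] [ 0.1322252   0.01752772 -0.99106472] 0.9961490885416666
0.1 0.011 [-3.07692161e+00 -6.26619573e-01  7.32228918e-04]
```

View pics/side0.png

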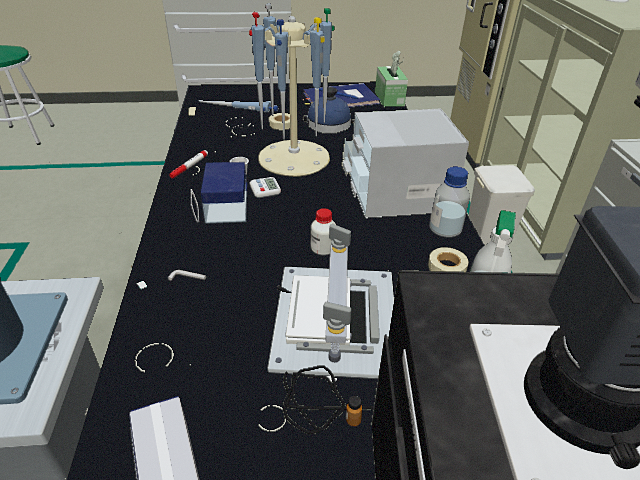

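View pics/top0.png

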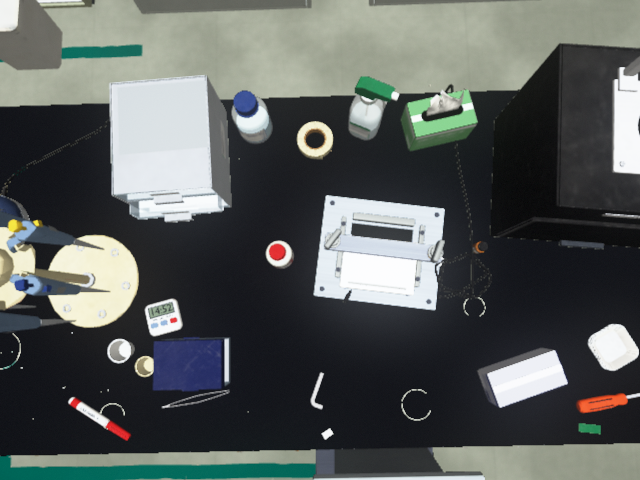

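The side view shows the stand (plate about 272-392 × 268-375) with the cassette under the bar, knobs at (341,236) and (337,313), bottle at (322,232) and vial at (354,412). The top view shows the plate corners at (326,197), (444,208), (437,309) and (315,296), knobs at (333,243) and (436,251), bottle at (280,254) and vial at (480,247). A tall oven stands right of x≈495 px.

```bash
cat > h.py <<'E'
import cv2,numpy as np
def cloud(r):
    R=cv2.Rodrigues(np.array(r["rvec"]))[0]; t=np.array(r["tvec"]).ravel()
    v,u=np.mgrid[0:480,0:640]; z=r["z_map"]
    P=np.dstack([(u-r["cx"])/r["fx"]*z,(v-r["cy"])/r["fy"]*z,z])
    P=(P-t)@R; P[z==0]=np.nan
    return P
E
python3 - <<'E'
import pickle; from h import *
d=pickle.load(open("d0.pkl","rb"))
for n in d:
    P=cloud(d[n]); im=d[n]["img"].astype(int)
    reg=np.zeros((480,640),bool)
    if n=="top": reg[185:320,305:455]=1
    else: reg[225:385,265:400]=1
    z=P[...,2]
    print(n,"hist",[(round(a*1e3),int(c)) for c,a in zip(*np.histogram(z[reg],np.arange(-.01,.14,.003))) if c>15])
    m=reg&(z>.006)&(z<.018)&(im.min(2)>90)
    q=P[m][:,:2]; (c,s,a)=cv2.minAreaRect((q*1000).astype(np.float32)); print("plate",c,s,a,np.median(z[m]))
    m=(reg&(z>.106)&(z<.135)).astype(np.uint8)
    k,l,st,ce=cv2.connectedComponentsWithStats(m)
    for i in range(1,k):
        if st[i,4]>15:
            q=P[l==i]; print("blade",st[i],cv2.minAreaRect((q[:,:2]*1000).astype(np.float32)),q[:,2].max(),np.median(q[:,2]))
    m=reg&(z>.029)&(z<.042)&(im.min(2)>150); q=P[m]
    print("cass",m.sum(),np.median(q[:,2]),cv2.minAreaRect((q[:,:2]*1000).astype(np.float32)))
    m=reg&(z>.074)&(z<.086); q=P[m]; print("bar",m.sum(),np.median(q[:,2]),cv2.minAreaRect((q[:,:2]*1000).astype(np.float32)))
P=cloud(d["top"])
print("oven",[np.round(P[v,u],3) for v,u in((80,570),(200,540),(100,528),(230,520))]); print(P[254,280],P[247,480])
E
```

```text
side hist [(-4, 133), (-1, 4764), (2, 1805), (5, 184), (8, 409), (11, 4420), (14, 1633), (17, 256), (20, 491), (23, 286), (26, 316), (29, 294), (32, 1224), (35, 1212), (38, 39), (41, 35), (44, 35), (47, 38), (50, 31), (53, 30), (56, 25), (59, 38), (62, 40), (65, 47), (68, 39), (71, 21), (74, 28), (77, 129), (80, 958), (83, 140), (92, 52), (95, 107), (98, 63), (101, 94), (104, 82), (107, 70), (110, 65), (113, 81), (116, 75), (119, 78), (122, 129), (125, 162)]
plate (575.2508544921875, 41.64573669433594) (320.14764404296875, 199.78208923339844) 81.4850845336914 0.013114046269763447
blade [329 225  22  17 271] ((585.3904418945312, 109.06201171875), (11.997039794921875, 40.46125411987305), 51.57210159301758) 0.12819255961974407 0.11918360000596404
blade [323 302  29  20 396] ((558.7949829101562, -72.50847625732422), (11.461708068847656, 39.6536865234375), 67.9967041015625) 0.12856736579173486 0.12033965144918482
blade [393 377   4   8  26] ((611.9647827148438, -203.51258850097656), (2.1299688816070557, 5.0990986824035645), 80.82301330566406) 0.13488737876384102 0.12661247460227443
cass 2
[... 809 characters left out ...]
709503173828) 0.13000130805756507 0.12637240763973384
blade [431 239  14  23 174] ((559.1130981445312, -70.51451873779297), (14.173200607299805, 39.515377044677734), 67.88676452636719) 0.13045515506242114 0.12603995155464853
cass 2930 0.035637979478267384 ((566.9976806640625, 19.57723617553711), (139.93243408203125, 147.48629760742188), 81.96871185302734)
bar 1532 0.08235706193819475 ((571.9684448242188, 18.730445861816406), (212.97103881835938, 30.564044952392578), 81.67341613769531)
oven [array([ 0.777, -0.235,  0.302]), array([ 0.616, -0.202,  0.246]), array([ 0.797, -0.221,  0.186]), array([ 0.59 , -0.216,  0.121])]
[0.562484   0.20471572 0.09120398] [ 0.57023082 -0.16630473  0.04733161]
```

```bash
cat >> h.py <<'E'
from bench import *
from scipy.spatial.transform import Rotation as Ro
C=np.array([.5720,.0186]); YAW=-0.1455
def W(x,y): c,s=np.cos(YAW),np.sin(YAW); return C+np.array([c*x-s*y,s*x+c*y])
def S(p): c,s=np.cos(YAW),np.sin(YAW); q=p[...,:2]-C; return np.stack([c*q[...,0]+s*q[...,1],-s*q[...,0]+c*q[...,1]],-1)
def rot(psi): return (Ro.from_euler('z',psi)*Ro.from_euler('x',np.pi)).as_rotvec()
def yaw(): return Ro.from_rotvec(read_ee_rot()).as_matrix()[:2,0]
E
cat > push.py <<'E'
import pickle; from h import *
d=pickle.load(open("d0.pkl","rb")); r=d["top"]; P=cloud(r); im=r["img"]
m=(P[...,2]>.031)&(P[...,2]<.041)&(im.min(2)>150); q=S(P[m]); k=(abs(q)<.12).all(1)&(q[:,0]<-.02); q=q[k]
x0=np.percentile(q[:,0],2); print("front",x0,np.percentile(q[:,1],[1,99]),len(q))
R=rot(np.pi+YAW); Z=.031
close(40)
p=W(x0-.045,0); movep([*p,.2],R); print(read_clock(),read_tcp_pos(),read_force())
servo_line([*p,Z],v=.15); f0=np.array(read_force()); ax=W(1,0)-C
x=x0-.024; servo_line([*W(x,0),Z],v=.08)
while x<-.045:
    x+=.003 if x<-.064 else .001
    servo_line([*W(x,0),Z],v=.03); f=(np.array(read_force())-f0)[:2]@ax
    print(round(x*1e3,1),round(f,2),round(read_clock(),2))
    if f<-9: break
E
python3 push.py
```

```text
front -0.07672896133777245 [-0.0680196   0.06871384] 2252
3.2333 [0.45185631 0.03528831 0.19991991] [ 0.16199126  0.891775   -0.51363799]
-97.7 -0.38 5.17
-94.7 0.08 5.42
-91.7 0.14 5.67
-88.7 -0.61 5.92
-85.7 -0.27 6.17
-82.7 0.23 6.42
-79.7 -0.89 6.67
-76.7 -0.52 6.92
-73.7 -0.4 7.17
-70.7 0.53 7.42
-67.7 -0.33 7.67
-64.7 -0.64 7.92
-61.7 0.13 8.18
-60.7 -0.67 8.43
-59.7 -0.38 8.68
-58.7 0.63 8.93
-57.7 -0.11 9.18
-56.7 0.16 9.43
-55.7 -0.3 9.68
-54.7 0.07 9.93
-53.7 -0.16 10.18
-52.7 -0.04 10.43
-51.7 -0.4 10.68
-50.7 -1.37 10.93
-49.7 -0.46 11.18
-48.7 -0.43 11.43
-47.7 0.7 11.68
-46.7 -0.78 11.93
-45.7 0.55 12.18
-44.7 0.66 12.43
```

```bash
python3 - <<'E'
from h import *
import pickle
print(read_tcp_pos(),read_finger_gap(),S(np.array(read_tcp_pos())))
r=get_image("side"); pickle.dump(r,open("d1.pkl","wb"))
cv2.imwrite("pics/side1.png",cv2.resize(r["img"][220:390,260:420],None,fx=3.5,fy=3.5))
E
```

```text
[0.5278261  0.02508935 0.03100889] 0.00011519384329397181 [-4.46480121e-02  1.61273974e-05]
```

View pics/side1.png

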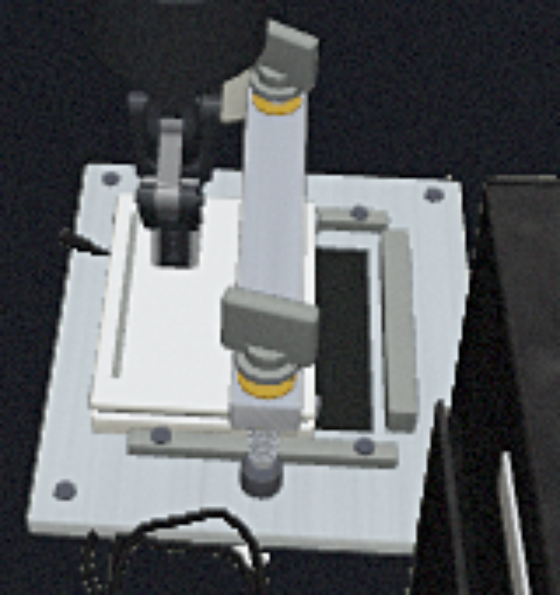

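The view shows the closed fingers at crop (175,250), well behind the cassette's front edge (about x=110). So they appear to be over the lid, and the cassette hasn't moved. I'll check the heights.

```bash
python3 - <<'E'
from h import *
import pickle
r=pickle.load(open("d1.pkl","rb")); P=cloud(r)
for v in range(280,304,2): print(v,[tuple(np.round(1e3*np.r_[S(P[v,u]),P[v,u,2]]).astype(int)) for u in (292,300,306,310,314,320)])
print("row across, near side")
for v in (310,325,332,336,340,345): print(v,[tuple(np.round(1e3*np.r_[S(P[v,u]),P[v,u,2]]).astype(int)) for u in (280,284,287,290,294,298,305,345,352)])
E
```

```text
280 [(np.int64(-79), np.int64(59), np.int64(32)), (np.int64(-54), np.int64(-58), np.int64(140)), (np.int64(-46), np.int64(-59), np.int64(142)), (np.int64(-40), np.int64(-60), np.int64(144)), (np.int64(-34), np.int64(-60), np.int64(144)), (np.int64(-30), np.int64(58), np.int64(36))]
282 [(np.int64(-79), np.int64(56), np.int64(30)), (np.int64(-55), np.int64(-46), np.int64(126)), (np.int64(-47), np.int64(-48), np.int64(128)), (np.int64(-41), np.int64(-48), np.int64(128)), (np.int64(-35), np.int64(-51), np.int64(132)), (np.int64(-30), np.int64(53), np.int64(36))]
284 [(np.int64(-80), np.int64(70), np.int64(13)), (np.int64(-64), np.int64(46), np.int64(35)), (np.int64(-48), np.int64(-32), np.int64(109)), (np.int64(-42), np.int64(-29), np.int64(107)), (np.int64(-35), np.int64(-40), np.int64(117)), (np.int64(-29), np.int64(49), np.int64(36))]
286 [(np.int64(-77), np.int64(40), np.int64(36)), (np.int64(-64), np.int64(43), np.int64(34)), (np.int64(-49), np.int64(-13), np.int64(87)), (np.int64(-43), np.int64(-12), np.int64(87)), (np.int64(-37), np.int64(-5), np.int64(80)), (np.int64(-29), np.in
[... 4042 characters left out ...]
64(21)), (np.int64(-70), np.int64(-69), np.int64(22)), (np.int64(-64), np.int64(-70), np.int64(24)), (np.int64(-57), np.int64(-68), np.int64(22)), (np.int64(-47), np.int64(-67), np.int64(23)), (np.int64(14), np.int64(-106), np.int64(72)), (np.int64(27), np.int64(-54), np.int64(13))]
345 [(np.int64(-85), np.int64(-73), np.int64(14)), (np.int64(-79), np.int64(-72), np.int64(13)), (np.int64(-75), np.int64(-72), np.int64(14)), (np.int64(-70), np.int64(-70), np.int64(12)), (np.int64(-64), np.int64(-70), np.int64(13)), (np.int64(-57), np.int64(-78), np.int64(22)), (np.int64(-46), np.int64(-79), np.int64(24)), (np.int64(16), np.int64(-73), np.int64(22)), (np.int64(27), np.int64(-72), np.int64(22))]
```

The fingertips show at z≈57 mm, but TCP minus 11 mm would put them at 20 mm. That is a discrepancy of about 37 mm. I'll back off, make a guarded descent in front of the cassette, and measure again.

```bash
python3 - <<'E'
from h import *
import pickle
servo_line([*W(-.118,0),.031],v=.15); f0=np.array(read_force()); z=.031
while z>-.001:
    z-=.004; servo_line([*W(-.118,0),z],v=.06); f=np.array(read_force())-f0
    if f[2]>3: break
print(z,f,read_clock(),read_joint_pos(),read_tcp_pos())
r=get_image("side"); t=get_image("top"); pickle.dump((r,t),open("d2.pkl","wb"))
a=r["img"][220:390,220:380]; b=t["img"][190:360,300:460]
cv2.imwrite("pics/s2.png",np.hstack([cv2.resize(i,None,fx=2.4,fy=2.4) for i in(a,b)]))
E
```

```text
-0.0010000000000000009 [-0.89957778  0.18489853  0.68401984] 15.1167 [ 0.32419805  0.67169269 -0.61745068  2.12304521  0.73241986  0.56898897
  0.5937433 ] [ 0.45505673  0.03569608 -0.00122104]
```

View pics/s2.png

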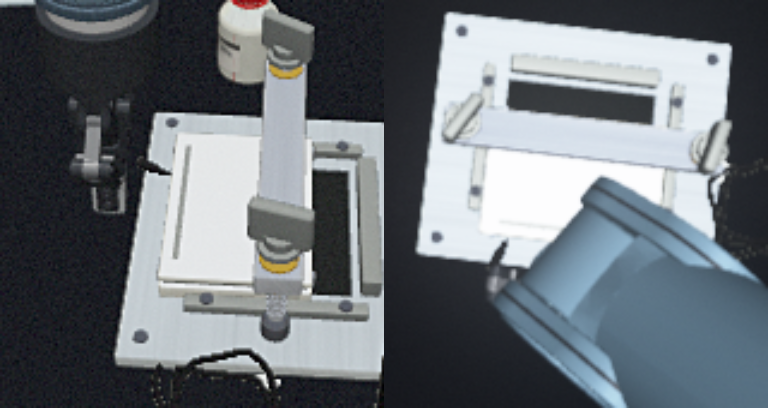

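The fingers are now in front of the plate at crop (107,195). There is no contact even at TCP z=-0.001, so the reported TCP is well below the real fingertips.

```bash
python3 - <<'E'
from h import *
import pickle
r,t=pickle.load(open("d2.pkl","rb")); P=cloud(r)
for v in range(290,314,2): print(v,[tuple(int(x) for x in np.round(1e3*np.r_[S(P[v,u]),P[v,u,2]])) for u in range(256,276,3)])
E
```

```text
290 [(-119, -59, 117), (-114, -60, 119), (-110, -59, 118), (-106, -58, 117), (-105, -37, 97), (-105, -11, 73), (-112, 63, 2)]
292 [(-119, -62, 116), (-115, -60, 114), (-110, -59, 114), (-106, -61, 116), (-105, -38, 94), (-105, -11, 69), (-112, 59, 2)]
294 [(-120, -57, 107), (-115, -59, 109), (-111, -59, 110), (-106, -60, 111), (-105, -39, 91), (-106, -5, 58), (-111, 54, 1)]
296 [(-123, -43, 89), (-118, -46, 92), (-113, -46, 93), (-109, -45, 92), (-105, -41, 89), (-107, -5, 54), (-111, 50, 0)]
298 [(-142, 41, 2), (-127, -6, 48), (-120, -13, 56), (-115, -13, 56), (-107, -35, 78), (-106, -8, 52), (-110, 44, 1)]
300 [(-141, 37, 0), (-126, -8, 46), (-121, -11, 50), (-116, -12, 51), (-111, -13, 52), (-107, -6, 46), (-109, 38, 2)]
302 [(-140, 33, 0), (-127, -6, 39), (-121, -13, 47), (-116, -12, 46), (-111, -14, 48), (-107, -6, 41), (-109, 35, 0)]
304 [(-139, 27, 1), (-127, -6, 34), (-121, -14, 43), (-117, -10, 40), (-111, -14, 43), (-108, -5, 35), (-108, 29, 1)]
306 [(-139, 21, 2), (-128, -6, 30), (-121, -14, 38), (-116, -12, 37), (-111, -13, 38), (-107, -7, 33), (-108, 27, -2)]
308 [(-138, 16, 3), (-133, 18, 1), (-128, 19, 0), (-118, -5, 25), (-113, -5, 26), (-112, 20, 0), (-107, 18, 2)]
310 [(-137, 13, 1), (-132, 13, 1), (-127, 13, 1), (-121, 12, 3), (-117, 13, 2), (-112, 15, 1), (-106, 13, 3)]
312 [(-136, 8, 1), (-131, 8, 1), (-126, 8, 1), (-121, 8, 2), (-116, 8, 2), (-111, 8, 3), (-106, 10, 1)]
```

```bash
python3 - <<'E'
from h import *
import pickle
Z=-.005; ax=W(1,0)-C
servo_line([*W(-.118,0),Z],v=.06); f0=np.array(read_force())
x=-.094; servo_line([*W(x,0),Z],v=.1)
while x<-.040:
    x+=.005 if x<-.062 else .0012
    servo_line([*W(x,0),Z],v=.04); F=np.array(read_force())-f0; f=F[:2]@ax
    print(round(x*1e3,1),round(f,2),round(F[2],2),round(read_clock(),2))
    if f<-9: break
r=get_image("side"); pickle.dump(r,open("d3.pkl","wb"))
servo_line([*W(-.075,0),Z],v=.1); 
servo_line([*W(-.085,0),.15],v=.25); print(read_clock())
r=get_image("side"); t=get_image("top"); P=cloud(r)
cv2.imwrite("pics/s3.png",cv2.resize(r["img"][220:390,220:420],None,fx=2.8,fy=2.8))
for v in (310,325,332): print(v,[tuple(int(x) for x in np.round(1e3*np.r_[S(P[v,u]),P[v,u,2]])) for u in range(285,315,3)])
pickle.dump((r,t),open("d4.pkl","wb"))
E
```

```text
-89.0 -0.97 0.35 16.13
-84.0 -2.11 -0.02 16.41
-79.0 -1.29 -0.83 16.68
-74.0 -0.51 -0.01 16.96
-69.0 -1.02 -0.52 17.23
-64.0 -0.62 -0.35 17.51
-59.0 -1.12 -0.8 17.78
-57.8 -3.52 1.78 18.03
-56.6 -3.83 1.08 18.28
-55.4 -6.49 5.4 18.53
-54.2 -11.51 7.82 18.78
19.9667
310 [(-86, 3, 14), (-81, 6, 12), (-76, 7, 11), (-71, 4, 14), (-66, 6, 13), (-60, 5, 15), (-56, 6, 13), (-50, 6, 14), (-44, -14, 34), (-39, -14, 36)]
325 [(-82, -31, 15), (-77, -28, 12), (-72, -29, 13), (-68, -27, 11), (-63, -27, 12), (-58, -29, 14), (-53, -27, 13), (-48, -28, 14), (-42, -47, 36), (-37, -47, 35)]
332 [(-81, -45, 14), (-76, -45, 14), (-71, -45, 14), (-66, -44, 14), (-61, -44, 13), (-56, -44, 15), (-52, -43, 14), (-46, -60, 33), (-41, -63, 37), (-36, -60, 34)]
```

View pics/s3.png

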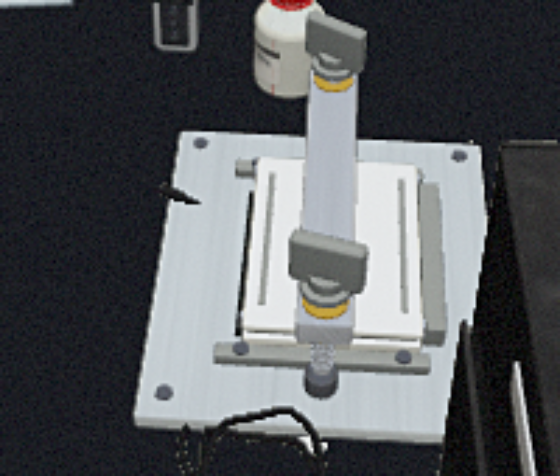

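The cassette is home: its front edge is at stand x≈-45 mm and its rear is touching the stop (crop x≈420). Next are the knobs, starting with the left one.

```bash
cat >> h.py <<'E'
import json,os
def state(): return json.load(open("st.json")) if os.path.exists("st.json") else {"L":[-.670+np.pi,0],"R":[-.384+np.pi,0]}
def turn(k,amt,step=.1,grip=60,z=.070):
    st=state(); b,done=st[k]; p=W(0,.092 if k=="L" else -.092)
    movep([*p,z+.05],rot(b)); servo_line([*p,z],v=.2)
    T0=read_torque()[2]; F0=np.array(read_force()); close(grip)
    print(k,"grip",round(read_finger_gap()*1e3,1),np.round(np.array(read_force())-F0,1),round(read_torque()[2]-T0,3),read_clock())
    n=max(1,round(abs(amt)/step)); out=[]
    for i in range(n):
        servo_line([*p,z],rot(b-amt*(i+1)/n),v=.1)
        T=np.mean([read_torque()[2] for _ in range(5)])-T0
        F=np.array(read_force())-F0; x=yaw(); out.append((done+amt*(i+1)/n,T))
        print(" %.3f T=%.3f F=%s yaw=%.3f t=%.2f"%(out[-1][0],T,np.round(F,1),np.arctan2(x[1],x[0]),read_clock()))
    st[k]=[b-amt,done+amt]; json.dump(st,open("st.json","w"))
    let_go(); servo_line([*p,z+.05],v=.25)
    x=yaw(); print("end",read_clock()); return out
E
python3 - <<'E'
from h import *
let_go(); print(read_clock(),read_finger_gap())
turn("L",.45,.15)
r=get_image("side"); import pickle; pickle.dump(r,open("d5.pkl","wb"))
P=cloud(r); z=P[...,2]; reg=np.zeros_like(z,bool); reg[225:385,265:400]=1
m=(reg&(z>.106)&(z<.135)&(abs(S(P)[...,0])<.03)).astype(np.uint8)
k,l,s,c=cv2.connectedComponentsWithStats(m)
for i in range(1,k):
    if s[i,4]>15: print(cv2.minAreaRect((P[l==i][:,:2]*1000).astype(np.float32)))
cv2.imwrite("pics/s5.png",cv2.resize(r["img"][180:390,220:420],None,fx=2.8,fy=2.8))
E
```

```text
20.85 0.08534789787905563
L grip 15.9 [-2.1 -0.7  6.4] 0.022 22.5333
 0.150 T=0.073 F=[-3.2 -1.9  5.6] yaw=2.323 t=22.83
 0.300 T=0.022 F=[-3.6 -2.3  7.3] yaw=2.173 t=23.13
 0.450 T=0.020 F=[-3.4 -2.2  6.9] yaw=2.023 t=23.43
end 24.4583
((585.5565795898438, 108.92520141601562), (10.778886795043945, 42.223915100097656), 26.70514678955078)
((558.74853515625, -72.32368469238281), (12.1161470413208, 39.77281188964844), 70.76454162597656)
```

```bash
sed -i 's/^    n=max(1/    print(" tau",np.round(read_torque(),3),"gf",read_grasp_force())\n    n=max(1/' h.py; sed -i 's/,v=.1)$/,v=.1); J=np.round(read_torque(),2)/; s/t=%.2f"%(/t=%.2f %s"%(/; s/read_clock()))$/read_clock(),J))/' h.py; grep -n "J))" h.py; sed -i 's/\(print(k,"grip".*\)read_clock(),J))/\1read_clock())/' h.py; python3 - <<'E'
from h import *
turn("R",.5,.1,z=.078)
E
```

```text
28:        print(" %.3f T=%.3f F=%s yaw=%.3f t=%.2f %s"%(out[-1][0],T,np.round(F,1),np.arctan2(x[1],x[0]),read_clock(),J))
R grip 8.9 [-0.2  1.3  4. ] -0.284 26.5083
 tau [ 0.25   0.112 -0.269] gf 59.92579221725464
 0.100 T=-0.222 F=[-1.  0.  5.] yaw=2.659 t=26.76 [ 0.17  0.3  -0.21]
 0.200 T=-0.263 F=[-0.5  0.3  5.9] yaw=2.560 t=27.01 [ 0.15  0.31 -0.25]
 0.300 T=-0.262 F=[-2.8  0.   5.9] yaw=2.460 t=27.26 [ 0.11  0.35 -0.25]
 0.400 T=-0.228 F=[-1.   1.   6.4] yaw=2.360 t=27.51 [ 0.04  0.33 -0.21]
 0.500 T=-0.306 F=[-2.   0.7  6.4] yaw=2.260 t=27.76 [ 0.11  0.44 -0.29]
end 28.8333
```

View pics/s5.png

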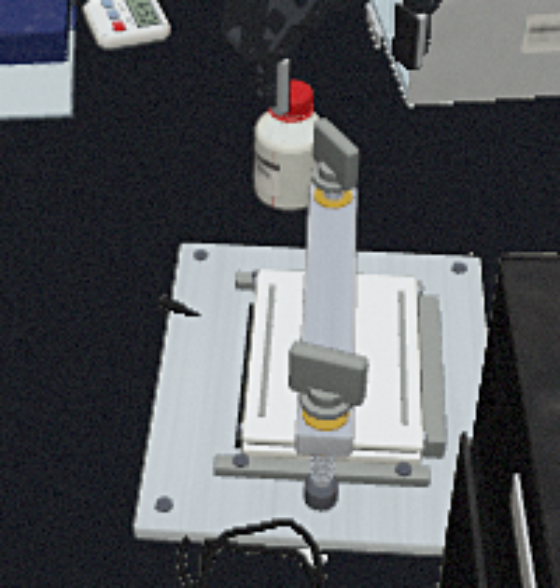

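```bash
cat >> h.py <<'E'
def look():
    for n in("side","top"):
        r=get_image(n); P=cloud(r); z=P[...,2]; q=S(P)
        for k,y in(("L",.092),("R",-.092)):
            m=(z>.108)&(z<.132)&(np.hypot(q[...,0],q[...,1]-y)<.025)
            if m.sum()>40: c,s,a=cv2.minAreaRect((P[m][:,:2]*1000).astype(np.float32)); print(n,k,m.sum(),np.round(c,1),np.round(s,1),round(a,1))
        m=(abs(q[...,0])<.012)&(abs(q[...,1])<.07)&(z>.055)&(z<.09)
        if m.sum()>50: a,b=np.polyfit(q[m][:,1],z[m],1); print(n,"bar mid %.2f mm, slope %.4f"%(b*1e3,a),m.sum())
        m=(q[...,0]>-.035)&(q[...,0]<-.02)&(abs(q[...,1])<.06)&(z>.028)&(z<.042)
        if m.sum()>50: print(n,"cass top %.2f"%(np.mean(z[m])*1e3),m.sum())
        m=(abs(q[...,0]+.08)<.012)&(abs(q[...,1])<.08)&(z>.006)&(z<.02)
        if m.sum()>50: print(n,"plate %.2f"%(np.mean(z[m])*1e3),m.sum())
E
python3 - <<'E'
from h import *
import pickle
look(); print(read_torque(),read_force())
E
```

```text
side R 326 [558.8 -73.1] [10.7 40.3] 39.9
side bar mid 77.93 mm, slope 0.0021 608
side cass top 35.05 311
side plate 13.17 986
top L 154 [585.1 109.6] [10.4 39.7] 26.2
top R 93 [554.5 -67.5] [10.  26.9] 39.6
top bar mid 78.93 mm, slope 0.0019 1007
top cass top 36.08 497
top plate 14.08 1036
[ 0.02518252 -0.02443669  0.01695538] [0.04596747 0.61345477 0.04316609]
```

Turning works: the bar is down 3.5 mm on average and nearly level, and the cassette top is at about 34.0 mm after bias correction. That puts contact at about 1.31 rad and the target at about 1.60 rad. I'll continue alternating.

```bash
cat > /tmp/e.py <<'E'
s=open('h.py').read()
s=s.replace("T=np.mean([read_torque()[2] for _ in range(5)])-T0","T=np.mean([(sleep(.02),read_torque()[2])[1] for _ in range(8)])-T0").replace("z=.070","z=.078")
open('h.py','w').write(s)
E
python3 /tmp/e.py; python3 - <<'E'
from h import *
json.dump({"L":[2.033,.438],"R":[2.265,.49]},open("st.json","w"))
turn("L",.5,.17); turn("R",.75,.15); look()
E
```

```text
L grip 8.6 [-4.2 -1.1  5.6] -0.084 30.7833
 tau [-0.21   0.527 -0.076] gf 58.86521100997925
 0.605 T=-0.233 F=[-4.4 -0.9  5.2] yaw=1.866 t=31.23 [-0.28  0.62 -0.24]
 0.771 T=-0.228 F=[-4.5 -1.3  5.9] yaw=1.699 t=31.68 [-0.3   0.73 -0.23]
 0.938 T=-0.245 F=[-4.8 -1.5  6.8] yaw=1.532 t=32.13 [-0.32  0.75 -0.21]
end 33.2083
R grip 8.6 [-2.2 -1.2  3.7] -0.187 35.2
 tau [-0.037  0.3   -0.172] gf 59.75598335266113
 0.640 T=-0.257 F=[-2.9 -0.5  4.7] yaw=2.117 t=35.63 [-0.1   0.38 -0.2 ]
 0.790 T=-0.235 F=[-3.3 -1.1  4.8] yaw=1.967 t=36.07 [-0.09  0.49 -0.21]
 0.940 T=-0.256 F=[-3.5 -1.3  5.3] yaw=1.817 t=36.50 [-0.18  0.58 -0.25]
 1.090 T=-0.259 F=[-3.8 -1.3  6.3] yaw=1.667 t=36.93 [-0.14  0.6  -0.26]
 1.240 T=-0.238 F=[-4.8 -1.7  7.2] yaw=1.517 t=37.37 [-0.12  0.75 -0.18]
end 38.4417
side R 216 [558.7 -73.2] [39.9 10.2] 86.3
side bar mid 72.90 mm, slope 0.0132 672
side cass top 35.07 472
side plate 13.27 982
top L 153 [583.5 108.8] [38.3 12. ] 88.2
top R 105 [558.7 -66.5] [27.9 10.4] 88.1
top bar mid 73.90 mm, slope 0.0120 992
top cass top 36.05 501
top plate 14.19 1035
```

```bash
python3 - <<'E'
from h import *
turn("L",.6,.1); turn("R",.36,.06); look()
E
```

```text
L grip 8.5 [-3.7 -1.   5.3] -0.19 40.3917
 tau [-0.098  0.679 -0.168] gf 58.71310830116272
 1.038 T=-0.236 F=[-2.6 -0.8  4.9] yaw=1.433 t=40.77 [-0.14  0.75 -0.23]
 1.138 T=-0.230 F=[-3.9 -0.3  5.2] yaw=1.333 t=41.16 [-0.12  0.76 -0.24]
 1.238 T=-0.241 F=[-4.2 -1.8  5.5] yaw=1.233 t=41.54 [-0.1   0.78 -0.25]
 1.338 T=-0.247 F=[-4.3 -0.8  5.1] yaw=1.133 t=41.92 [-0.12  0.84 -0.21]
 1.438 T=-0.209 F=[-3.4 -0.7  5.2] yaw=1.033 t=42.31 [-0.17  0.88 -0.18]
 1.538 T=-0.203 F=[-4.5  0.1  6.5] yaw=0.933 t=42.69 [-0.1   0.89 -0.18]
end 43.7667
R grip 9.0 [-1.4  0.4  6. ] -0.157 45.6583
 tau [-0.023  0.564 -0.158] gf 58.67727041244507
 1.300 T=-0.119 F=[-1.7  0.1  5.3] yaw=1.455 t=46.04 [ 0.03  0.6  -0.14]
 1.360 T=-0.109 F=[-2.4 -0.5  5.8] yaw=1.395 t=46.42 [ 0.02  0.61 -0.1 ]
 1.420 T=-0.088 F=[-3.3  1.3  5.1] yaw=1.335 t=46.81 [ 0.01  0.68 -0.05]
 1.480 T=-0.089 F=[-3.1  0.8  6. ] yaw=1.275 t=47.19 [ 0.02  0.66 -0.06]
 1.540 T=-0.063 F=[-2.7  0.6  5.5] yaw=1.215 t=47.58 [ 0.01  0.69 -0.09]
 1.600 T=-0.031 F=[-3.   0.   4.8] yaw=1.155 t=47.96 [-0.01  0.74 -0.04]
end 49.0333
side R 244 [558.6 -73.5] [38.8 10.3] 64.9
side bar mid 69.22 mm, slope 0.0028 611
side cass top 35.07 476
side plate 13.23 982
top L 150 [585.2 109.4] [39.8 10.4] 52.3
top R 89 [560.1 -67.6] [30.4 10.1] 63.1
top bar mid 70.22 mm, slope 0.0014 988
top cass top 36.03 499
top plate 14.17 1037
```

Both feet are now loaded. Geometry says about 1.7 mm of compression (about 20 N), and the torque slopes agree. One small nip on the left should bring it to about 28 N, and the bar is slightly high on that side anyway.

```bash
python3 - <<'E'
from h import *
turn("L",.15,.05); look(); look()
E
```

```text
L grip 8.8 [-2.3  1.5  5.1] -0.19 50.9833
 tau [ 0.092  0.646 -0.129] gf 58.835238218307495
 1.588 T=-0.090 F=[-2.9  1.1  5.7] yaw=0.884 t=51.37 [ 0.09  0.67 -0.06]
 1.638 T=-0.080 F=[-2.1  0.1  5.5] yaw=0.834 t=51.75 [0.05 0.64 0.04]
 1.688 T=-0.031 F=[-2.7 -0.1  5.3] yaw=0.784 t=52.13 [0.11 0.67 0.04]
end 53.2083
side L 212 [585.7 109.7] [41.2 10.7] 45.5
side R 242 [558.3 -73.1] [40.4 10.5] 67.2
side bar mid 68.76 mm, slope -0.0029 605
side cass top 35.00 472
side plate 13.23 989
top R 161 [558.4 -72.3] [40.7 10.2] 65.8
side L 218 [586.4 109.6] [43.1 11.4] 45.4
side R 245 [558.4 -73.3] [40.  10.3] 65.7
side bar mid 68.70 mm, slope -0.0036 605
side cass top 35.05 474
side plate 13.22 992
top R 165 [558.3 -72.5] [40.3 10.5] 64.7
```

```bash
python3 - <<'E'
from h import *
import pickle
d=pickle.load(open("d0.pkl","rb"))
movep([.45,.25,.25],rot(1.57))
def est(r):
    P=cloud(r); z=P[...,2]; q=S(P)
    m=(abs(q[...,0])<.012)&(abs(q[...,1])<.08)&(z>.055)&(z<.09); a,b=np.polyfit(q[m][:,1],z[m],1)
    g=(q[...,0]>-.035)&(q[...,0]<-.02)&(abs(q[...,1])<.06)&(z>.028)&(z<.042)
    e=(abs(q[...,0]+.09)<.006)&(abs(q[...,1])<.09)&(z>.006)&(z<.02)
    bl=[]
    for y in(.092,-.092):
        k=(z>.108)&(z<.132)&(np.hypot(q[...,0],q[...,1]-y)<.025); X=P[k][:,:2]
        bl.append(cv2.minAreaRect((X*1000).astype(np.float32))[2] if k.sum()>40 else np.nan)
    return np.r_[b*1e3,a*184,z[g].mean()*1e3,z[e].mean()*1e3,bl]
for n in d:
    print(n,"t0",np.round(est(d[n]),2)); E=[est(get_image(n)) for _ in range(5)]
    print(n,"now",np.round(np.median(E,0),2),np.round(np.std(E,0),2))
print(read_clock())
E
```

```text
side t0 [81.68  0.   34.99 13.34 51.57 66.98]
side now [68.69 -0.42 35.04 13.32 45.51 65.75] [0.03 0.19 0.03 0.04 1.44 0.07]
top t0 [ 8.267e+01 -5.000e-02  3.594e+01  1.420e+01  5.158e+01  6.753e+01]
top now [69.69 -0.8  35.98 14.29 43.53 65.35] [0.03 0.14 0.07 0.12 0.48 0.32]
54.825
```

Averaged over both cameras, the bar is 13.0 mm down and about 2.2 mm of that is compression, so about 27 N. The ends are within 1 mm of level, so I'm handing it in.

```bash
python3 -c "
from bench import *
print(finish_job(),read_clock())"
```

```text
the job is handed in; nothing more can be done
the job is handed in; nothing more can be done
```

The job is handed in (no verdict was returned): the cassette is home against the stop, the bar is level within about 1 mm, and its feet press with an estimated 27 N, judged from camera heights since screw torque gave only a rough check.

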